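Free the seized sample carriage and bring it home

ROBOT

A 7-joint arm with a two-finger parallel gripper is mounted at the origin on the work surface. World frame = base frame: x ahead of the robot, y to its left, z up, the work surface at z = 0. Lengths are in m, angles in rad, forces in N, time in s.
With the tool pointing down it reaches from about 0.425 to 0.875 m from the base axis. Payload 4.7 kg.
Tool frame: the origin (TCP) lies at the very end of the fingers, on their centre line; the grasp point (between the pads) lies 19 mm behind it (arm.grasp_offset is the x of the grasp point in the tool frame, in m); x points along the fingers, y is the direction in which the jaws open and shut, and the axes are right-handed (so a half turn about x gives the same grasp; the last joint's range is limited). The gripper opens to 85 mm and grips with 20 to 120 N. Pads are 22 mm wide; open, the fingers measure 114 mm over their backs; the gripper's body (76 mm by 85 mm) begins 54 mm behind the grasp point. The pads swing forward as they close: fully open they stand 13 mm farther back than shut.
Start: joints at [1.257, 0.321, -0.07, 1.45, 0.023, 1.371, -0.057], TCP at [0.209, -0.615, 0.231] pointing down, gripper open.
Joint ranges: [-2.86, 2.86], [-0.3, 2.09], [-1.38, 1.24], [0.06, 2.45], [-1.56, 4.7], [0.09, 2.05], [-2.69, 2.69]. Speed limits (rad/s): [2.57, 2.57, 3.14, 3.14, 3.14, 3.14, 3.14].

INTERFACE

Orientations are given as a unit quaternion [x, y, z, w].
In Python, from workcell import arm, eyes gives the robot as it stands.
- The arm moves only by the tool play_rows, never from a script. Its argument "rows" is a list of rows, each an object with "travel": the shift along the tool's x, y, z as a fraction of full scale, a list of three; "angular": the turn, a rotation vector about the tool's x, y, z as a fraction of full scale, a list of three. In form: [{"travel": [x, y, z], "angular": [rx, ry, rz]}, ...]. A call has 1 to 10 rows; each row shifts and turns the pose as measured when the row begins, along the tool's axes as they then stand; what a row does not reach is not made up. Full scale, the value 1, is 0.03 m for a shift and 5 degrees for a turn. A row lasts 1/12 s, in which the tool goes at most 41.7 mm and 7.16 degrees, less where a joint would pass 70% of its speed; a pose out of reach is approached as far as the arm can. A call with a number of a shift or a turn outside -1 to 1 is refused whole. A call with a gripper value outside its range is refused whole. "grip" is the finger opening in mm, from 0 to 85.4, set as the call begins (left out, the last holds). The fingers move at their own pace and stop on an object; "force" is the grip in N (left out, the last holds). Time passes only in rows, so rows that do not move let the fingers close. It gives the time, the measured TCP pose, the force and the opening at its end, in the units of the state.
- arm.get_obs(): the state, without advancing time (a new reading comes with each control period).
- eyes.capture(name): name is "scene" or "top" or "wrist"; returns a dict with "img" (400x640x3 uint8, red, green, blue), "range_z" (400x640 float32, m along the optical axis (not along the pixel's ray), 0 where there is no reading), "camera_matrix" (3x3 intrinsics, pixels), "distortion" ([k1, k2, p1, p2, k3] as OpenCV has them; the pictures are not rectified), "R" (3x3) and "t" (3): a world point X has camera coordinates R X + t. Camera axes: x right, y down, z forward; pixel columns grow to the right and rows downward; lengths in m; the calibration is good to about 2 mm. A picture is of the moment at which its call begins.
- arm.finish_job(): hands the job in, once; it reports no verdict.
The state is a dict: "t": time; "q": joint angles; "joint_vel": joint speeds; "tau": joint torques, N m; "eef_pos": TCP position; "ee_rot": TCP orientation; "contact_force": force on the tool from outside, world axes, zero at the start; "moment": the same for the moment, N m; "opening": finger opening in m.
Only numpy, scipy, OpenCV 4.12 (cv2) and the standard library are available. Lean on these libraries where they do the work, as an engineer would, in place of code of your own. Each camera call takes 0.05 s, during which the arm holds its last target.

TASK

The sample carriage of the bench reader has seized at the outer end of its rail: push it by its upright post toward the hood until it breaks free, then run it gently on until it rests against the stop hidden inside the hood, without slamming or forcing the stop. Leave it there and then throw the shutter lever beside the hood fully over to its other side. Leave the bottles and glassware around it alone.

Things in the scene. Friction and masses are not known exactly. Their poses are not given: they have to be found in the camera images.
- sample_rail: The reader's fixed aluminium bed with two steel guide bars, 420 (x) x 110 (y) x 16 mm, lying on the bench. Origin: centre of its underside, on the bench. Its x axis runs along the rail and is the direction in which the carriage is pushed, toward the hood; z is up.
- carriage: Aluminium carriage sliding along the rail's x axis only: a deck 70 mm wide, top 42 mm above the bench, a push post at its rear end and a clamped amber sample bottle (36 mm across, top 106 mm above the bench) 105 mm ahead of the post. Origin: centre of the post's foot on the deck, 42 mm up, at x = -155 mm of the rail at the start; axes as the rail's.
- post_top (a point): Centre of the upper edge of the carriage's push post, 120 mm above the bench. The post is an upright steel plate 12 mm thick along x, 44 mm wide along y, 78 mm tall. Push its rear (-x) face or pinch it. The carriage starts seized: 12 to 22 N free it within the first 12 mm; from there it drags with about 5 N and stays wherever it is left.
- hood: Fixed white box over the end of the rail, 190 (x) x 94 (y) mm, top 125 mm above the bench, open toward the carriage, which runs in bottle first; the post stays outside. Origin: under its middle, at bench height, 95 mm ahead of the rail's origin; axes as the rail's. More than 15 N on the stop inside it would upset the stop.
- hood_mouth (a point): Middle of the hood's open end, 70 mm above the bench. The stop inside cannot be seen and differs each time: the carriage meets it after 75 to 135 mm of travel in all. It is a sprung buffer: 2.5 N at first touch, 4.5 N after 4 mm, solid beyond (with the drag 7.5 N, then 9.5 N at the post). It does not drive the carriage back when let go.
- shutter_lever (a joint): Toggle lever beside the hood, on the rail's -y side: 0 leans full back toward -x of the rail, 1.0 rad is thrown full over toward +x of the rail. It stays where it is left and needs under 2 N at the tip. Starts between 0 and 0.2.
- shutter_lever_tip (a point): Centre of the black ball (26 mm across) on the lever, 92 mm above the bench at either end, 102 mm midway. From it a rod 10 mm thick runs 80 mm to the hinge, 22 mm above the bench, 110 mm along x and 87 mm along -y from the rail's origin, on a block 70 x 50 x 25 mm. The ball moves in the rail's x-z plane; 35 mm are free between rod and hood.
- amber_near: Bystander: amber bottle, 48 mm across, 105 mm tall, standing by the rail's +y side. Origin: centre of its foot.
- amber_far: Bystander: amber bottle, 48 mm across, 105 mm tall, standing by the rail's -y side. Origin: centre of its foot.
- flask: Bystander: white conical flask, 84 mm across the foot, 114 mm tall. Origin: centre of its foot.
- beaker: Bystander: clear beaker, 70 mm across, 90 mm tall. Origin: centre of its foot.
- tube_rack: Bystander: white rack with glass tubes, 80 x 190 mm, 120 mm tall. Origin: centre of its foot.
- jar: Bystander: white jar, 64 mm across, 80 mm tall. Origin: centre of its foot.

How it is judged:
By the outcome, as a careful person would: the job done as asked, in the order asked, and still so for the second after the job is handed in, with the robot touching nothing.
It also fails if it takes over 67 s, if anything falls off the work surface, if the arm or the gripper's body presses on something with over 40 N, if the wrist force passes 120 N, or if a joint passes its speed limit or range.

## Working session

There is one attempt and no reset: what is moved stays moved. The work goes in short steps, Python scripts to look and compute and a tool call to move; the robot and the scene stay as the last step left them, time stands still between calls to the robot, and variables do not carry over. Pictures are saved under pics/ and viewed, and the job is handed in when it is done.

Besides the shell and the picture viewer there is one more tool, called as a command line: name --argument value ..., lists and objects as JSON in quotes. play_rows: Moves the arm, as the interface text tells. Shift numbers are shares of 0.03 m and turn numbers shares of 5 degrees, none past 1 either way. Its arguments: {"type":"object","properties":{"rows":{"type":"array","items":{"type":"object","properties":{"travel":{"type":"array","items":{"type":"number"}},"angular":{"type":"array","items":{"type":"number"}}}}},"grip":{"type":"number"},"force":{"type":"number"}},"required":["rows"]}

```bash
mkdir -p pics; ls
cat > h.py <<'E'
import numpy as np, cv2
from workcell import arm, eyes
def cap(n,f):
    c=eyes.capture(n); cv2.imwrite('pics/'+f+'.png',c['img'][:,:,::-1]); np.savez('/tmp/'+f+'.npz',**c); return c
def ray(c,u,v):
    p=cv2.undistortPoints(np.array([[[u,v]]],float),c['camera_matrix'],c['distortion'])[0,0]
    R=c['R'];o=-R.T@c['t'];d=R.T@np.array([p[0],p[1],1.]);return o,d
def onz(c,u,v,z):
    o,d=ray(c,u,v);return o+d*(z-o[2])/d[2]
def dep(c,u,v):
    o,d=ray(c,u,v);return o+d*c['range_z'][int(v),int(u)]
def proj(c,X):
    r,_=cv2.Rodrigues(c['R']);return cv2.projectPoints(np.array(X,float).reshape(-1,3),r,c['t'],c['camera_matrix'],c['distortion'])[0][:,0]
E
python3 - <<'E'
from h import *
for n in['scene','top','wrist']:
    c=cap(n,n+'0'); print(n,-c['R'].T@c['t'],c['R'][2])
print(arm.get_obs(),arm.grasp_offset)
E
```

```text
pics
scene [1.10595278 0.55210021 0.70164916] [-0.5185594  -0.61411866 -0.59494068]
top [ 0.37587054 -0.03781009  1.08568809] [ 0.19262137 -0.01694396 -0.98112686]
wrist [ 0.27403797 -0.59244079  0.37130321] [-0.25542293 -0.0826803  -0.96328765]
{'t': 0.15, 'q': array([ 1.25707501,  0.32166529, -0.0700381 ,  1.45137631,  0.02261796,
        1.37078846, -0.05692818]), 'joint_vel': array([ 0.00018917, -0.0027054 , -0.00114663, -0.00417884,  0.00080556,
        0.00054156,  0.00087888]), 'tau': array([-3.38728853e-05, -4.94094837e+01, -3.82798025e-01, -3.14688098e+01,
        1.30995194e-02,  8.21317284e-03,  4.28167232e-05]), 'eef_pos': array([ 0.20908496, -0.61503901,  0.23047549]), 'ee_rot': array([-0.69750732, -0.11586655,  0.69775593, -0.11487016]), 'contact_force': array([-0.18081937,  0.24575942,  0.21708561]), 'moment': array([ 0.02384035, -0.02295045,  0.03433639]), 'opening': 0.08528488950317266} -0.0187
```

View pics/scene0.png

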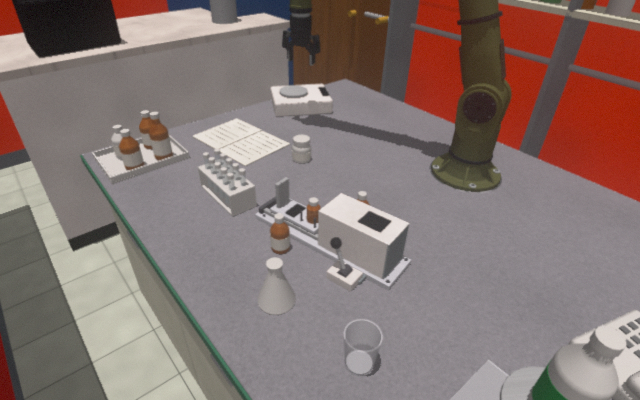

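View pics/top0.png

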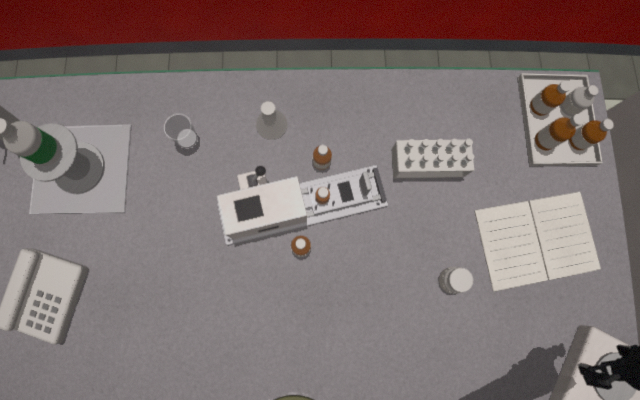

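View pics/wrist0.png

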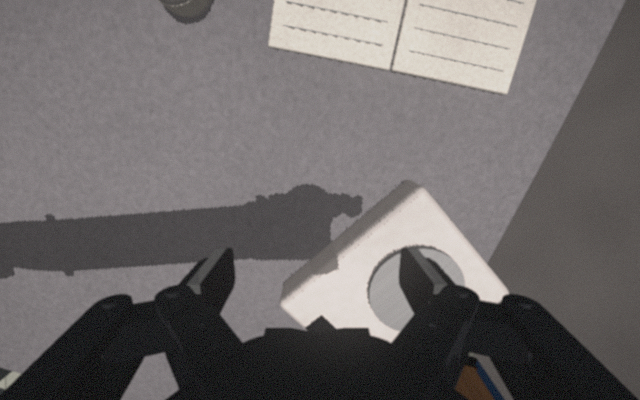

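Run:
```python
from h import *
a=cv2.imread('pics/top0.png')[130:260,200:400]; cv2.imwrite('pics/topz.png',cv2.resize(a,None,fx=4,fy=4,interpolation=cv2.INTER_CUBIC))
a=cv2.imread('pics/scene0.png')[160:300,240:420]; cv2.imwrite('pics/scz.png',cv2.resize(a,None,fx=4,fy=4,interpolation=cv2.INTER_CUBIC))
```

```text
(no output)
```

View pics/topz.png

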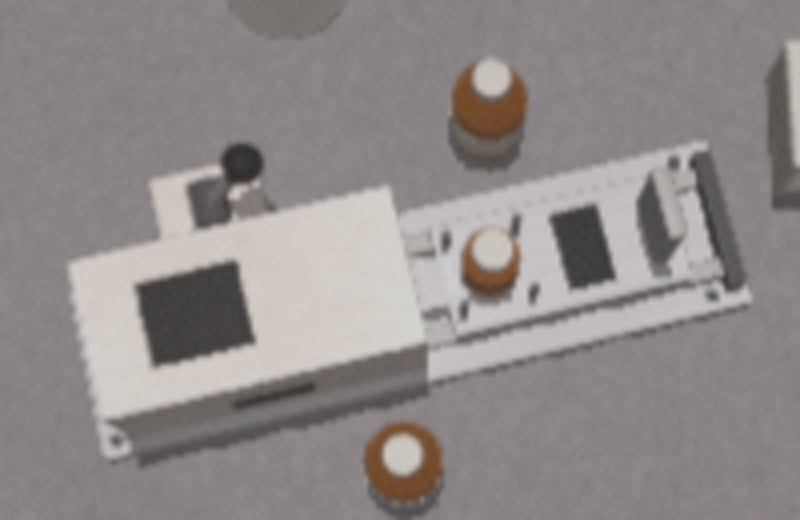

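View pics/scz.png

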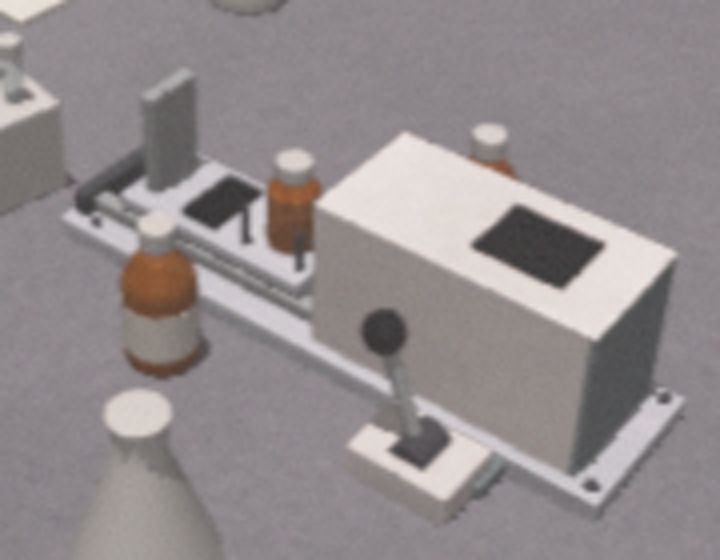

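```bash
cat >> h.py <<'E'
def fit(A,B):
    a=A-A.mean(0);b=B-B.mean(0)
    th=np.arctan2((a[:,0]*b[:,1]-a[:,1]*b[:,0]).sum(),(a*b).sum())
    R=np.array([[np.cos(th),-np.sin(th)],[np.sin(th),np.cos(th)]]);return th,R,B.mean(0)-R@A.mean(0)
E
python3 - <<'E'
from h import *
c=dict(np.load('/tmp/top0.npz'))
z2=lambda u,v:(200+u/4-.375,130+v/4-.375)
P=[((705,143),.016,(-.21,-.055)),((750,297),.016,(-.21,.055)),((110,458),.016,(.21,.055)),
((388,187),.125,(0,-.047)),((428,345),.125,(0,.047)),((70,264),.125,(.19,-.047)),((102,420),.125,(.19,.047))]
W=np.array([onz(c,*z2(*p[0]),p[1])[:2] for p in P]);M=np.array([p[2] for p in P])
th,R,t=fit(M,W);print(th,np.degrees(th),t);print((W-(M@R.T+t))*1000)
print('ball',R.T@(onz(c,*z2(242,162),.095)[:2]-t), onz(c,*z2(242,162),.095))
# post top edge centre
print('post',R.T@(onz(c,*z2(668,200),.12)[:2]-t))
for n,p in dict(post=(-.155,0),hinge=(.11,-.087),mouth=(0,0)).items(): print(n,R@p+t)
for n,uv,z in[('bf',(490,77),.105),('bn',(402,453),.105),]:
  w=onz(c,*z2(*uv),z)[:2];print(n,w,R.T@(w-t))
for n,uv,z in[('flask',(268,108),.114),('rackc1',(397,140),.12),('rackc2',(396,178),.05),('rackc3',(472,175),.05)]:
  w=onz(c,*uv,z)[:2];print(n,w,R.T@(w-t))
s=dict(np.load('/tmp/scene0.npz'))
q=lambda u,v:(240+u/4-.375,160+v/4-.375)
for n,uv,z in[('ball',(384,332),.095),('r1',(63,215),.016),('r2',(598,515),.016),('r3',(685,402),.016),('hoodm',(407,132),.125),('h2',(315,205),.125),('h3',(675,258),.125),('h4',(600,338),.125),('posttop',(168,84),.12)]:
  w=onz(s,*q(*uv),z)[:2];print(n,w,R.T@(w-t))
E
```

```text
1.7991566885275114 103.08408493535963 [ 0.5736713  -0.03057724]
[[-2.71125846  1.1557096 ]
 [ 2.81338145  2.09785506]
 [ 2.37331697 -3.15366005]
 [-1.27196148  1.28831126]
 [-1.9232034   0.99878539]
 [-0.61914864 -1.77754129]
 [ 1.33887355 -0.60945997]]
ball [ 0.08104326 -0.08940317] [0.64240682 0.0686012  0.095     ]
post [-0.15407435 -0.00084012]
post [ 0.60876032 -0.18155327]
hinge [0.6335108  0.09626216]
mouth [ 0.5736713  -0.03057724]
bf [ 0.68982439 -0.07966099] [-0.07410431 -0.10202601]
bn [ 0.46707155 -0.02448161] [0.03006952 0.10245237]
flask [0.79196732 0.04884436] [ 0.0279417  -0.23060833]
rackc1 [ 0.70499016 -0.25714922] [-0.25041798 -0.07661814]
rackc2 [ 0.62946451 -0.26461655] [-0.24059389 -0.00136276]
rackc3 [ 0.63488497 -0.45954666] [-0.43169049  0.03748592]
ball [0.63797818 0.06830669] [ 0.08175895 -0.08502283]
r1 [ 0.67040269 -0.2206936 ] [-0.20707886 -0.05118145]
r2 [0.58442159 0.19292074] [ 0.21526207 -0.06106684]
r3 [0.47664463 0.16529246] [0.21274967 0.05016662]
hoodm [ 0.5270995  -0.03663503] [0.00464244 0.04673411]
h2 [ 0.61944483 -0.01502042] [ 0.0047907  -0.04810696]
h3 [0.49139981 0.14834633] [0.1929032  0.03963078]
h4 [0.5746397  0.16711523] [ 0.19234093 -0.04569704]
posttop [ 0.60796931 -0.17837011] [-1.51720418e-01  4.98660914e-05]
```

```bash
cat >> h.py <<'E'
from scipy.spatial.transform import Rotation as Ro
TH=np.radians(102.7); T0=np.array([0.573,-0.0300])
RR=np.array([[np.cos(TH),-np.sin(TH)],[np.sin(TH),np.cos(TH)]])
def r2w(p): 
    return np.r_[RR@np.array(p[:2])+T0,p[2]]
def w2r(p): return np.r_[RR.T@(np.array(p[:2])-T0),p[2]]
def state():
    o=arm.get_obs();R=Ro.from_quat(o['ee_rot']).as_matrix()
    print('t',round(o['t'],2),'rail pos mm',np.round(w2r(o['eef_pos'])*1000,1),'F rail',np.round(np.r_[RR.T@o['contact_force'][:2],o['contact_force'][2]],2),'open',o['opening'],'tool axes in rail',np.round(np.array([np.r_[RR.T@R[:2,i],R[2,i]] for i in range(3)]),3).tolist())
    return o,R
def go(p,ysgn=1):
    o,R=state()
    yd=np.r_[RR@[0,1],0]*ysgn; xd=np.array([0,0,-1.]); Rt=np.c_[xd,yd,np.cross(xd,yd)]
    rv=Ro.from_matrix(R.T@Rt).as_rotvec()
    d=R.T@(r2w(p)-o['eef_pos'])
    print('travel units',np.round(d/.03,2),'turn units',np.round(np.degrees(rv)/5,2))
E
python3 - <<'E'
from h import *
go([-.195,0,.2],1);go([-.195,0,.2],-1)
E
```

```text
t 0.15 rail pos mm [-490.7  483.6  230.5] F rail [0.28 0.12 0.22] open 0.08528488950317266 tool axes in rail [[0.001, 0.0, -1.0], [-0.994, -0.106, -0.001], [-0.106, 0.994, 0.0]]
travel units [  1.03  -8.09 -17.07] turn units [1.922e+01 1.000e-02 1.000e-02]
t 0.15 rail pos mm [-490.7  483.6  230.5] F rail [0.28 0.12 0.22] open 0.08528488950317266 tool axes in rail [[0.001, 0.0, -1.0], [-0.994, -0.106, -0.001], [-0.106, 0.994, 0.0]]
travel units [  1.03  -8.09 -17.07] turn units [-1.678e+01 -1.000e-02  1.000e-02]
```

play_rows --grip 0 --rows '[{"travel": [0,-0.47,-1],"angular": [0,0,0]},{"travel": [0,-0.47,-1],"angular": [0,0,0]},{"travel": [0,-0.47,-1],"angular": [0,0,0]},{"travel": [0,-0.47,-1],"angular": [0,0,0]},{"travel": [0,-0.47,-1],"angular": [0,0,0]},{"travel": [0,-0.47,-1],"angular": [0,0,0]},{"travel": [0,-0.47,-1],"angular": [0,0,0]},{"travel": [0,-0.47,-1],"angular": [0,0,0]},{"travel": [0,-0.47,-1],"angular": [0,0,0]},{"travel": [0,-0.47,-1],"angular": [0,0,0]}]'

```text
t: 0.98
eef_pos: [0.4468, -0.3839, 0.2244]
ee_rot: [-0.695, -0.109, 0.702, -0.106]
contact_force: [0.2, -0.6, -0.2]
opening: 0.0
```

play_rows --rows '[{"travel": [0,0,0],"angular": [-1,0,0]},{"travel": [0,0,0],"angular": [-1,0,0]},{"travel": [0,0,0],"angular": [-1,0,0]},{"travel": [0,0,0],"angular": [-1,0,0]},{"travel": [0,0,0],"angular": [-1,0,0]},{"travel": [0,0,0],"angular": [-1,0,0]},{"travel": [0,0,0],"angular": [-1,0,0]},{"travel": [0,0,0],"angular": [-1,0,0]},{"travel": [0,0,0],"angular": [-1,0,0]},{"travel": [0,0,0],"angular": [-1,0,0]}]'

```text
t: 1.82
eef_pos: [0.4558, -0.3694, 0.2208]
ee_rot: [-0.574, -0.417, 0.576, -0.406]
contact_force: [-0.3, -0.3, 0.1]
opening: -0.0002
```

```bash
python3 -c "
from h import *
go([-.195,0,.2],-1)"
```

```text
t 1.82 rail pos mm [-305.4  189.   220.8] F rail [-0.27  0.37  0.15] open -0.00018300691203829565 tool axes in rail [[0.014, 0.008, -1.0], [-0.523, -0.852, -0.014], [-0.852, 0.524, -0.007]]
travel units [ 0.69  3.45 -6.43] turn units [-6.31 -0.13  0.13]
```

play_rows --rows '[{"travel": [0,0,0],"angular": [-1,0,0]},{"travel": [0,0,0],"angular": [-1,0,0]},{"travel": [0,0,0],"angular": [-1,0,0]},{"travel": [0,0,0],"angular": [-1,0,0]},{"travel": [0,0,0],"angular": [-1,0,0]},{"travel": [0,0,0],"angular": [-1,0,0]},{"travel": [0,0,0],"angular": [-0.3,0,0]}]'

```text
t: 2.4
eef_pos: [0.4542, -0.3685, 0.218]
ee_rot: [0.434, 0.566, -0.432, 0.551]
contact_force: [0.1, 0.5, 0.9]
opening: 0.0001
```

```bash
python3 -c "
from h import *
go([-.195,0,.2],-1)"
```

```text
t 2.4 rail pos mm [-304.1  190.4  218. ] F rail [ 0.45 -0.18  0.87] open 9.747532149891134e-05 tool axes in rail [[0.018, 0.011, -1.0], [0.03, -0.999, -0.011], [-0.999, -0.03, -0.018]]
travel units [ 0.59  6.46 -3.44] turn units [ 0.34 -0.21  0.13]
```

play_rows --rows '[{"travel": [0,1,-0.55],"angular": [0.3,-0.2,0.1]},{"travel": [0,1,-0.55],"angular": [0,0,0]},{"travel": [0,1,-0.55],"angular": [0,0,0]},{"travel": [0,1,-0.55],"angular": [0,0,0]},{"travel": [0,1,-0.55],"angular": [0,0,0]},{"travel": [0,1,-0.5],"angular": [0,0,0]},{"travel": [0,0.3,-0.2],"angular": [0,0,0]},{"travel": [0,0,0],"angular": [0,0,0]}]'

```text
t: 3.07
eef_pos: [0.617, -0.224, 0.213]
ee_rot: [0.442, 0.553, -0.445, 0.548]
contact_force: [0.5, 0.3, -0.2]
opening: 0.0003
```

```bash
python3 -c "
from h import *
go([-.195,0,.08],-1)
cap('top','top1');c=cap('wrist','wrist1')
a=cv2.imread('pics/top1.png')[100:260,200:440]; cv2.imwrite('pics/top1z.png',cv2.resize(a,None,fx=3,fy=3,interpolation=cv2.INTER_CUBIC))
print(proj(c,[r2w([-.155+dx,dy,.12]) for dx in(-.006,.006) for dy in (-.022,.022)]))
"
```

```text
t 3.07 rail pos mm [-198.9   -0.3  213. ] F rail [ 0.2  -0.58 -0.18] open 0.000266948520974132 tool axes in rail [[0.002, 0.008, -1.0], [-0.008, -1.0, -0.008], [-1.0, 0.008, -0.002]]
travel units [ 4.43  0.02 -0.12] turn units [-0.09 -0.03  0.09]
[[343.07975928 164.97908232]
 [290.89575061 165.42132361]
 [343.29353093 150.53533321]
 [290.41873341 151.01238027]]
```

View pics/wrist1.png

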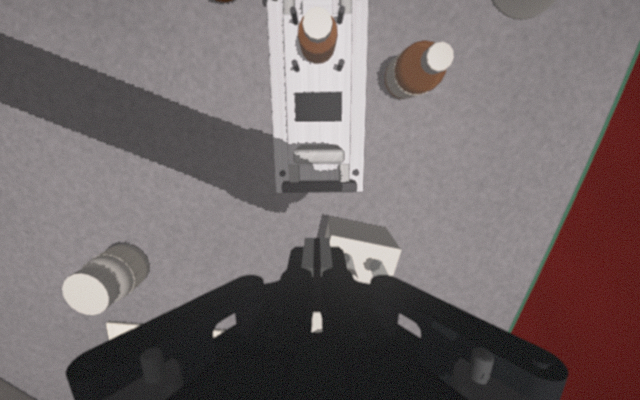

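View pics/top1z.png

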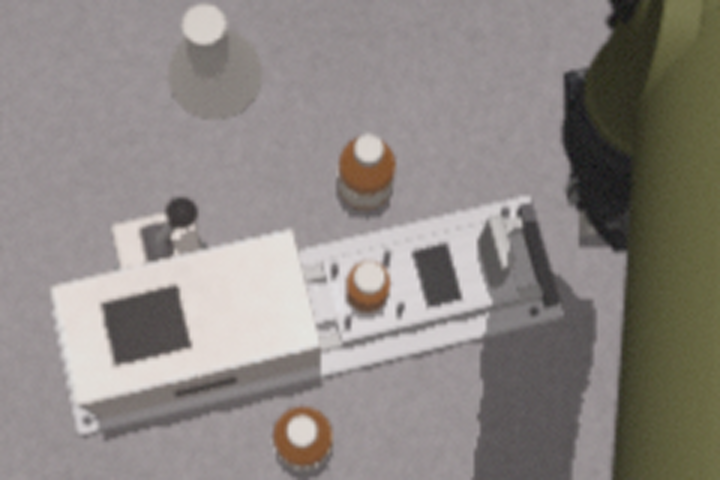

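```bash
python3 -c "
from h import *
c=dict(np.load('/tmp/wrist1.npz'))
for uv in[(332,218),(340,225),(385,232),(395,243),(345,240),(335,238),(370,252)]: print(uv,np.round(w2r(dep(c,*uv))*1000))
print(proj(c,[r2w([-.199,0,.213]),r2w([-.21,.055,.016]),r2w([-.21,-.055,.016])]))
"
```

```text
(332, 218) [-246.  -18.    5.]
(340, 225) [-247.  -27.   28.]
(385, 232) [-260.  -86.   20.]
(395, 243) [-262.  -90.   52.]
(345, 240) [-250.  -30.   69.]
(335, 238) [-247.  -19.   70.]
(370, 252) [-264.  -58.   70.]
[[316.42030356 255.14209414]
 [274.03101983 194.08786065]
 [361.91440757 193.43883563]]
```

play_rows --rows '[{"travel": [1,0,-0.1],"angular": [0,0,0]},{"travel": [1,0,0],"angular": [0,0,0]},{"travel": [1,0,0],"angular": [0,0,0]},{"travel": [1,0,0],"angular": [0,0,0]},{"travel": [0.4,0,0],"angular": [0,0,0]},{"travel": [0,0,0],"angular": [0,0,0]}]'

```text
t: 3.67
eef_pos: [0.6061, -0.2416, 0.0801]
ee_rot: [0.444, 0.545, -0.455, 0.546]
contact_force: [-0.3, -0.4, 0.1]
opening: -0.0003
```

```bash
python3 -c "
from h import *
go([-.175,0,.08],-1)"
```

```text
t 3.67 rail pos mm [-213.7   14.3   80.1] F rail [-0.27  0.4   0.14] open -0.00025584574889283055 tool axes in rail [[-0.011, 0.011, -1.0], [-0.03, -0.999, -0.011], [-0.999, 0.03, 0.012]]
travel units [-0.02  0.44 -1.3 ] turn units [-0.34  0.13  0.13]
```

play_rows --rows '[{"travel": [0,0.25,-0.25],"angular": [-0.3,0.1,0.1]},{"travel": [0,0.2,-0.25],"angular": [0,0,0]},{"travel": [0,0,-0.25],"angular": [0,0,0]},{"travel": [0,0,0],"angular": [0,0,0]}]'

```text
t: 4.0
eef_pos: [0.6156, -0.2196, 0.0844]
ee_rot: [0.443, 0.549, -0.445, 0.552]
contact_force: [0.2, 0.7, 0.0]
opening: -0.0001
```

```bash
python3 -c "
from h import *
go([-.175,0,.08],-1)"
```

```text
t 4.0 rail pos mm [-1.943e+02  1.000e-01  8.440e+01] F rail [ 0.67 -0.31  0.02] open -0.00014945288167719304 tool axes in rail [[-0.006, -0.001, -1.0], [-0.007, -1.0, 0.001], [-1.0, 0.007, 0.006]]
travel units [ 0.14 -0.   -0.64] turn units [-0.09  0.07 -0.01]
```

play_rows --rows '[{"travel": [0.1,0,-0.2],"angular": [0,0,0]},{"travel": [0,0,-0.2],"angular": [0,0,0]},{"travel": [0,0,-0.1],"angular": [0,0,0]},{"travel": [0,0,-0.1],"angular": [0,0,0]}]'

```text
t: 4.33
eef_pos: [0.6144, -0.1995, 0.0854]
ee_rot: [0.443, 0.547, -0.443, 0.555]
contact_force: [-0.1, -0.4, 0.2]
opening: -0.0001
```

```bash
python3 -c "
from h import *
go([-.175,0,.08],-1)"
```

```text
t 4.33 rail pos mm [-174.4   -3.1   85.4] F rail [-0.34  0.16  0.22] open -7.706749069577668e-05 tool axes in rail [[-0.01, -0.007, -1.0], [-0.005, -1.0, 0.007], [-1.0, 0.005, 0.01]]
travel units [ 0.18 -0.1   0.02] turn units [-0.06  0.11 -0.08]
```

play_rows --rows '[{"travel": [0.08,-0.1,-0.1],"angular": [0,0.1,0]},{"travel": [0,0,-0.1],"angular": [0,0,0]}]'

```text
t: 4.5
eef_pos: [0.6117, -0.196, 0.0841]
ee_rot: [0.445, 0.547, -0.441, 0.555]
contact_force: [1.5, -7.9, -5.8]
opening: -0.0003
```

play_rows --rows '[{"travel": [0,0,-0.1],"angular": [0,0,0]}]'

```text
t: 4.58
eef_pos: [0.6117, -0.1959, 0.0842]
ee_rot: [0.445, 0.545, -0.442, 0.557]
contact_force: [6.3, -6.8, -3.6]
opening: -0.0002
```

play_rows --rows '[{"travel": [0,0,-0.1],"angular": [0,0,0]}]'

```text
t: 4.67
eef_pos: [0.6117, -0.1961, 0.0842]
ee_rot: [0.445, 0.543, -0.443, 0.558]
contact_force: [3.1, -5.8, -1.8]
opening: -0.0
```

play_rows --rows '[{"travel": [0,0,-0.15],"angular": [0,0,0]}]'

```text
t: 4.75
eef_pos: [0.6118, -0.196, 0.0843]
ee_rot: [0.445, 0.54, -0.444, 0.559]
contact_force: [5.9, -8.5, -4.1]
opening: 0.0
```

play_rows --rows '[{"travel": [0,0,-0.2],"angular": [0,0,0]},{"travel": [0,0,-0.22],"angular": [0,0,0]}]'

```text
t: 4.92
eef_pos: [0.6118, -0.196, 0.0845]
ee_rot: [0.446, 0.533, -0.448, 0.563]
contact_force: [7.7, -11.7, -5.6]
opening: 0.0002
```

```bash
python3 -c "
from h import *
go([-.172,0,.085],-1)"
```

```text
t 4.92 rail pos mm [-170.5   -1.4   84.5] F rail [-13.12  -4.89  -5.58] open 0.00017758033340325744 tool axes in rail [[-0.036, -0.023, -0.999], [-0.019, -1.0, 0.024], [-0.999, 0.02, 0.036]]
travel units [-0.01 -0.04  0.05] turn units [-0.22  0.41 -0.27]
```

play_rows --rows '[{"travel": [0,0,-0.22],"angular": [-0.2,0.5,-0.3]}]'

```text
t: 5.0
eef_pos: [0.6104, -0.1937, 0.0846]
ee_rot: [0.443, 0.552, -0.443, 0.551]
contact_force: [2.6, -5.4, -3.2]
opening: 0.0002
```

play_rows --rows '[{"travel": [0,0,-0.25],"angular": [-0.1,0.4,-0.2]}]'

```text
t: 5.08
eef_pos: [0.6097, -0.1924, 0.0846]
ee_rot: [0.443, 0.564, -0.439, 0.541]
contact_force: [7.2, -9.4, -6.7]
opening: -0.0001
```

play_rows --rows '[{"travel": [0,0,-0.28],"angular": [0,0.3,-0.1]}]'

```text
t: 5.17
eef_pos: [0.609, -0.1901, 0.0844]
ee_rot: [0.447, 0.57, -0.438, 0.533]
contact_force: [5.1, -8.2, -6.3]
opening: 0.0
```

```bash
python3 -c "
from h import *
go([-.172,0,.085],-1)"
```

```text
t 5.17 rail pos mm [-164.1    0.    84.4] F rail [-9.11 -3.13 -6.27] open 1.118534929943062e-05 tool axes in rail [[0.049, 0.023, -0.998], [-0.002, -1.0, -0.024], [-0.999, 0.003, -0.049]]
travel units [-0.03  0.    0.26] turn units [-0.03 -0.57  0.27]
```

play_rows --rows '[{"travel": [0,0,-0.25],"angular": [0,-0.2,0.2]}]'

```text
t: 5.25
eef_pos: [0.6087, -0.1892, 0.0844]
ee_rot: [0.449, 0.559, -0.439, 0.542]
contact_force: [3.5, -7.6, -0.9]
opening: -0.0001
```

play_rows --rows '[{"travel": [0,0,-0.28],"angular": [0,0,0]}]'

```text
t: 5.33
eef_pos: [0.6075, -0.1855, 0.0846]
ee_rot: [0.449, 0.556, -0.441, 0.543]
contact_force: [2.9, -5.8, -1.9]
opening: 0.0003
```

```bash
python3 -c "
from h import *
go([-.172,0,.085],-1);cap('scene','sc2')
a=cv2.imread('pics/sc2.png')[160:300,240:420]; cv2.imwrite('pics/sc2z.png',cv2.resize(a,None,fx=4,fy=4,interpolation=cv2.INTER_CUBIC))"
```

```text
t 5.33 rail pos mm [-159.3    0.5   84.6] F rail [-6.31 -1.59 -1.95] open 0.0002948590797113827 tool axes in rail [[0.022, 0.002, -1.0], [-0.013, -1.0, -0.002], [-1.0, 0.013, -0.022]]
travel units [-0.02  0.02  0.42] turn units [-0.15 -0.25  0.02]
```

View pics/sc2z.png

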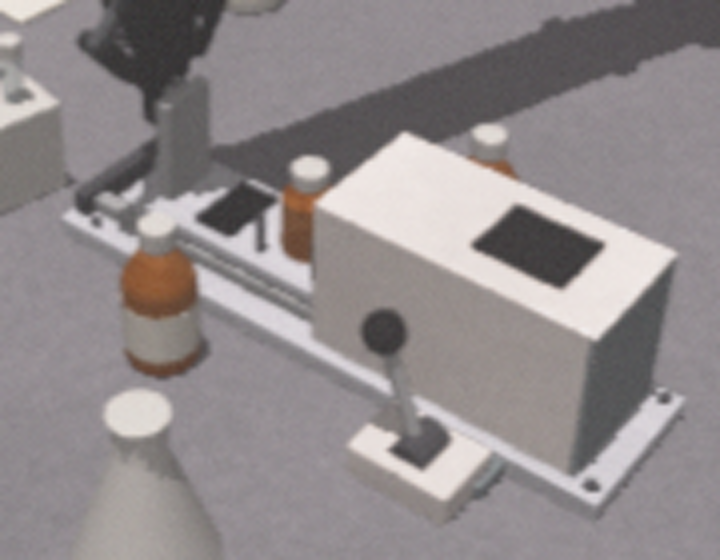

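play_rows --rows '[{"travel": [0,0,-0.2],"angular": [-0.1,-0.1,0]},{"travel": [0,0,-0.2],"angular": [0,0,0]},{"travel": [0,0,-0.2],"angular": [0,0,0]}]'

```text
t: 5.63
eef_pos: [0.6054, -0.1775, 0.0849]
ee_rot: [0.446, 0.549, -0.444, 0.55]
contact_force: [6.0, -5.5, -2.6]
opening: -0.0001
```

```bash
python3 -c "
from h import *
go([-.12,0,.085],-1)"
```

```text
t 5.63 rail pos mm [-151.1    0.8   84.9] F rail [-6.68 -4.64 -2.65] open -8.457712355094973e-05 tool axes in rail [[0.0, -0.003, -1.0], [-0.011, -1.0, 0.003], [-1.0, 0.011, -0.0]]
travel units [-0.    0.02 -1.04] turn units [-0.13 -0.   -0.03]
```

play_rows --rows '[{"travel": [0,0,-0.22],"angular": [-0.1,0.05,0]},{"travel": [0,0,-0.22],"angular": [0,0.05,0]},{"travel": [0,0,-0.22],"angular": [0,0.05,0]},{"travel": [0,0,-0.22],"angular": [0,0.05,0]},{"travel": [0,0,-0.22],"angular": [0,0.05,0]},{"travel": [0,0,-0.22],"angular": [0,0.05,0]}]'

```text
t: 6.13
eef_pos: [0.601, -0.159, 0.0851]
ee_rot: [0.45, 0.546, -0.442, 0.551]
contact_force: [4.5, -6.3, -2.2]
opening: 0.0
```

```bash
python3 -c "
from h import *
go([-.11,0,.085],-1)"
```

```text
t 6.13 rail pos mm [-132.     1.    85.1] F rail [-7.16 -2.99 -2.22] open 3.6810779598263646e-05 tool axes in rail [[0.001, -0.014, -1.0], [-0.017, -1.0, 0.014], [-1.0, 0.017, -0.001]]
travel units [ 0.    0.02 -0.73] turn units [-0.2  -0.01 -0.16]
```

play_rows --rows '[{"travel": [0,0,-0.22],"angular": [-0.1,0.05,-0.1]},{"travel": [0,0,-0.22],"angular": [-0.1,0.05,-0.05]},{"travel": [0,0,-0.22],"angular": [0,0.05,0]},{"travel": [0,0,-0.22],"angular": [0,0.05,0]},{"travel": [0,0,-0.22],"angular": [0,0.05,0]},{"travel": [0,0,-0.2],"angular": [0,0.05,0]}]'

```text
t: 6.63
eef_pos: [0.5967, -0.1413, 0.0851]
ee_rot: [0.449, 0.547, -0.442, 0.551]
contact_force: [3.6, -5.5, -2.0]
opening: 0.0001
```

```bash
python3 -c "
from h import *
go([-.11,0,.085],-1)"
```

```text
t 6.63 rail pos mm [-113.8    1.3   85.1] F rail [-6.16 -2.26 -1.95] open 0.00014526608985837791 tool axes in rail [[0.002, -0.01, -1.0], [-0.015, -1.0, 0.01], [-1.0, 0.015, -0.002]]
travel units [ 0.01  0.04 -0.13] turn units [-0.17 -0.02 -0.12]
```

play_rows --rows '[{"travel": [0,0,-0.18],"angular": [-0.1,0.05,-0.1]},{"travel": [0,0,-0.18],"angular": [0,0.05,0]},{"travel": [0,0,-0.18],"angular": [0,0.05,0]},{"travel": [0,0,-0.18],"angular": [0,0.05,0]}]'

```text
t: 6.97
eef_pos: [0.5947, -0.1334, 0.0852]
ee_rot: [0.449, 0.548, -0.443, 0.55]
contact_force: [4.0, -4.8, -2.6]
opening: -0.0003
```

play_rows --rows '[{"travel": [0,0,-0.18],"angular": [0,0.05,0]},{"travel": [0,0,-0.18],"angular": [0,0.05,0]}]'

```text
t: 7.13
eef_pos: [0.5937, -0.1296, 0.0852]
ee_rot: [0.451, 0.546, -0.444, 0.549]
contact_force: [3.0, -5.9, -1.8]
opening: 0.0
```

play_rows --rows '[{"travel": [0,0,-0.18],"angular": [0,0.05,0]},{"travel": [0,0,-0.18],"angular": [0,0.05,0]}]'

```text
t: 7.3
eef_pos: [0.5927, -0.1259, 0.0852]
ee_rot: [0.453, 0.545, -0.444, 0.548]
contact_force: [3.8, -5.9, -2.6]
opening: -0.0001
```

```bash
python3 -c "
from h import *
go([-.11,0,.085],-1)"
```

```text
t 7.3 rail pos mm [-97.9   1.8  85.2] F rail [-6.55 -2.45 -2.55] open -0.00012757927836696046 tool axes in rail [[0.004, -0.013, -1.0], [-0.026, -1.0, 0.013], [-1.0, 0.025, -0.005]]
travel units [0.01 0.07 0.4 ] turn units [-0.29 -0.05 -0.15]
```

play_rows --rows '[{"travel": [0,0,-0.18],"angular": [-0.15,0.03,-0.1]},{"travel": [0,0,-0.18],"angular": [-0.1,0.03,0]}]'

```text
t: 7.47
eef_pos: [0.5919, -0.1223, 0.0853]
ee_rot: [0.446, 0.549, -0.442, 0.552]
contact_force: [4.4, -5.9, -2.5]
opening: 0.0
```

play_rows --rows '[{"travel": [0,0,-0.18],"angular": [-0.1,0.03,0]},{"travel": [0,0,-0.18],"angular": [0,0.03,0]}]'

```text
t: 7.63
eef_pos: [0.5911, -0.1184, 0.0854]
ee_rot: [0.445, 0.548, -0.44, 0.554]
contact_force: [4.6, -5.8, -2.3]
opening: 0.0
```

play_rows --rows '[{"travel": [0,0,-0.18],"angular": [-0.1,0.03,0]},{"travel": [0,0,-0.18],"angular": [0,0.03,0]}]'

```text
t: 7.8
eef_pos: [0.5903, -0.1144, 0.0854]
ee_rot: [0.445, 0.548, -0.439, 0.556]
contact_force: [4.1, -5.9, -2.7]
opening: 0.0
```

```bash
python3 -c "
from h import *
go([-.11,0,.085],-1)"
```

```text
t 7.8 rail pos mm [-86.2   1.7  85.4] F rail [-6.66 -2.66 -2.65] open 3.691206559485732e-05 tool axes in rail [[-0.004, -0.014, -1.0], [-0.0, -1.0, 0.014], [-1.0, 0.0, 0.004]]
travel units [0.02 0.06 0.79] turn units [-0.    0.05 -0.16]
```

play_rows --rows '[{"travel": [0,0,-0.18],"angular": [0,0.05,-0.1]},{"travel": [0,0,-0.18],"angular": [0,0.05,0]}]'

```text
t: 7.97
eef_pos: [0.5891, -0.1105, 0.0854]
ee_rot: [0.445, 0.548, -0.442, 0.554]
contact_force: [4.5, -5.5, -2.5]
opening: 0.0003
```

play_rows --rows '[{"travel": [0,0,-0.18],"angular": [0,0.05,-0.1]},{"travel": [0,0,-0.18],"angular": [0,0.05,0]}]'

```text
t: 8.13
eef_pos: [0.5882, -0.1085, 0.0855]
ee_rot: [0.444, 0.548, -0.445, 0.551]
contact_force: [3.9, -9.4, -3.9]
opening: 0.0002
```

play_rows --rows '[{"travel": [0,0,-0.18],"angular": [0,0.05,0]},{"travel": [0,0,-0.18],"angular": [0,0.05,0]}]'

```text
t: 8.3
eef_pos: [0.588, -0.1077, 0.0856]
ee_rot: [0.446, 0.545, -0.447, 0.552]
contact_force: [5.3, -8.2, -2.7]
opening: -0.0002
```

play_rows --rows '[{"travel": [0,0,-0.18],"angular": [0,0.05,0]},{"travel": [0,0,-0.18],"angular": [0,0.05,0]}]'

```text
t: 8.47
eef_pos: [0.5881, -0.1076, 0.0857]
ee_rot: [0.449, 0.541, -0.448, 0.552]
contact_force: [5.3, -8.8, -2.9]
opening: -0.0003
```

```bash
python3 -c "
from h import *
go([-.11,0,.085],-1)"
```

```text
t 8.47 rail pos mm [-79.    2.4  85.7] F rail [-9.76 -3.21 -2.87] open -0.0003106665706101361 tool axes in rail [[-0.011, -0.01, -1.0], [-0.026, -1.0, 0.01], [-1.0, 0.026, 0.011]]
travel units [0.03 0.11 1.03] turn units [-0.29  0.13 -0.11]
```

play_rows --rows '[{"travel": [0,0,-0.2],"angular": [-0.2,0.15,-0.1]}]'

```text
t: 8.55
eef_pos: [0.5878, -0.1068, 0.0856]
ee_rot: [0.445, 0.548, -0.445, 0.552]
contact_force: [5.5, -8.5, -6.0]
opening: -0.0001
```

play_rows --rows '[{"travel": [0,0,-0.2],"angular": [-0.1,0.1,0]}]'

```text
t: 8.63
eef_pos: [0.5878, -0.1064, 0.0855]
ee_rot: [0.444, 0.549, -0.442, 0.553]
contact_force: [6.0, -8.7, -4.9]
opening: -0.0003
```

```bash
python3 -c "
from h import *
go([-.11,0,.085],-1)"
```

```text
t 8.63 rail pos mm [-77.8   2.3  85.5] F rail [-9.82 -3.99 -4.89] open -0.00025642278540593584 tool axes in rail [[-0.002, -0.005, -1.0], [-0.006, -1.0, 0.005], [-1.0, 0.006, 0.002]]
travel units [0.02 0.08 1.07] turn units [-0.07  0.02 -0.06]
```

play_rows --rows '[{"travel": [0,0,0.3],"angular": [0,0,0]},{"travel": [0,0,0.6],"angular": [0,0,0]},{"travel": [0,0,0.4],"angular": [0,0,0]},{"travel": [0,0,0],"angular": [0,0,0]}]'

```text
t: 8.97
eef_pos: [0.5948, -0.148, 0.0847]
ee_rot: [0.444, 0.55, -0.443, 0.551]
contact_force: [0.1, -0.9, -0.0]
opening: 0.0004
```

```bash
python3 -c "
from h import *
go([-.115,0,.22],-1);cap('scene','sc3');c=cap('top','top3')
a=cv2.imread('pics/sc3.png')[160:300,240:420]; a=cv2.resize(a,None,fx=3,fy=3,interpolation=cv2.INTER_CUBIC); b=cv2.resize(cv2.imread('pics/top3.png')[130:260,200:400],(540,351)); cv2.imwrite('pics/z3.png',cv2.resize(np.hstack([a[:351],b[:, :]]),(800,260)));cv2.imwrite('pics/z3a.png',a)"
```

```text
t 8.97 rail pos mm [-119.9    4.7   84.7] F rail [-0.94  0.14 -0.03] open 0.00036913704591093295 tool axes in rail [[-0.001, -0.002, -1.0], [-0.008, -1.0, 0.002], [-1.0, 0.008, 0.001]]
travel units [-4.51  0.17 -0.16] turn units [-0.09  0.01 -0.03]
```

View pics/z3a.png

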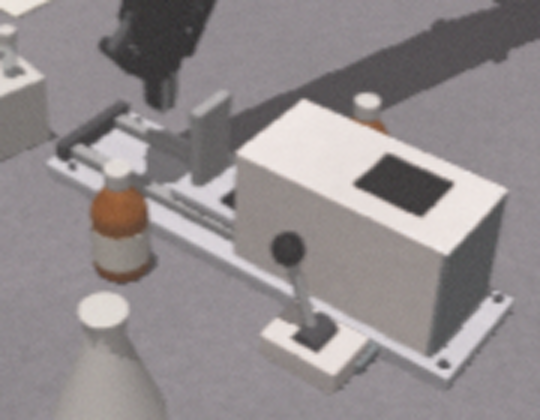

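play_rows --rows '[{"travel": [-1,0,0],"angular": [0,0,0]},{"travel": [-1,0,0],"angular": [0,0,0]},{"travel": [-1,0,0],"angular": [0,0,0]},{"travel": [-1,0,0],"angular": [0,0,0]},{"travel": [-0.5,0,0],"angular": [0,0,0]},{"travel": [0,0,0],"angular": [0,0,0]}]'

```text
t: 9.57
eef_pos: [0.591, -0.1353, 0.2216]
ee_rot: [0.442, 0.557, -0.44, 0.549]
contact_force: [1.2, -0.1, 0.2]
opening: 0.0002
```

```bash
python3 -c "
from h import *
go([.035,-.092,.2],-1)"
```

```text
t 9.57 rail pos mm [-106.7    5.6  221.6] F rail [-0.36 -1.17  0.17] open 0.00019715522992729535 tool axes in rail [[0.011, 0.006, -1.0], [0.004, -1.0, -0.006], [-1.0, -0.004, -0.011]]
travel units [ 0.75  3.28 -4.7 ] turn units [ 0.04 -0.13  0.06]
```

play_rows --rows '[{"travel": [0,0.65,-0.94],"angular": [0,-0.1,0]},{"travel": [0,0.65,-0.94],"angular": [0,0,0]},{"travel": [0,0.65,-0.94],"angular": [0,0,0]},{"travel": [0,0.65,-0.94],"angular": [0,0,0]},{"travel": [0,0.65,-0.94],"angular": [0,0,0]},{"travel": [0,0,0],"angular": [0,0,0]}]'

```text
t: 10.07
eef_pos: [0.6533, 0.0322, 0.2161]
ee_rot: [0.439, 0.556, -0.443, 0.549]
contact_force: [-1.0, 1.8, 1.1]
opening: 0.0003
```

```bash
python3 -c "
from h import *
go([.035,-.092,.2],-1);c=cap('wrist','wrist4')"
```

```text
t 10.07 rail pos mm [ 43.1 -92.  216.1] F rail [1.95 0.56 1.09] open 0.0003263669630329247 tool axes in rail [[0.005, 0.011, -1.0], [0.001, -1.0, -0.011], [-1.0, -0.001, -0.005]]
travel units [0.53 0.01 0.27] turn units [ 0.01 -0.05  0.12]
```

View pics/wrist4.png

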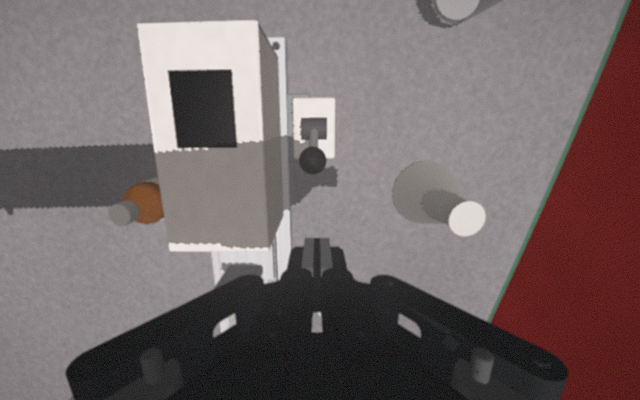

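```bash
python3 -c "
from h import *
c=dict(np.load('/tmp/wrist4.npz'))
print(w2r(onz(c,312.5,160,.098)), w2r(onz(c,282,.5*(39+160),.016)), w2r(onz(c,270,240,.125)))
o,d=ray(c,312.5,160);print(proj(c,[r2w([.05,-.092,.085])]))
go([.035,-.094,.085],-1)"
```

```text
[ 0.08325844 -0.0876075   0.098     ] [ 0.14451541 -0.05032638  0.016     ] [ 0.01443952 -0.04962251  0.125     ]
[[317.32919179 191.88870217]]
t 10.12 rail pos mm [ 40.  -90.5 215.7] F rail [ 0.53  0.1  -0.33] open -0.0002352186907243613 tool axes in rail [[0.002, 0.013, -1.0], [-0.001, -1.0, -0.013], [-1.0, 0.001, -0.002]]
travel units [4.35 0.17 0.18] turn units [-0.01 -0.02  0.15]
```

play_rows --rows '[{"travel": [0.8,0.15,0.15],"angular": [0,0,0.1]},{"travel": [0.8,0.1,0],"angular": [0,0,0]},{"travel": [0,0,0],"angular": [0,0,0]}]'

```text
t: 10.37
eef_pos: [0.6592, 0.0288, 0.1641]
ee_rot: [0.439, 0.555, -0.441, 0.551]
contact_force: [-1.2, -0.9, -0.7]
opening: -0.0004
```

```bash
python3 -c "
from h import *
go([.035,-.094,.085],-1)"
```

```text
t 10.37 rail pos mm [ 38.4 -97.  164.1] F rail [-0.65  1.38 -0.69] open -0.0004236716390006451 tool axes in rail [[0.002, 0.006, -1.0], [0.005, -1.0, -0.006], [-1.0, -0.005, -0.002]]
travel units [ 2.64 -0.09  0.12] turn units [ 0.05 -0.03  0.06]
```

play_rows --rows '[{"travel": [0.8,0,0],"angular": [0,0,0]},{"travel": [0.8,0,0],"angular": [0,0,0]},{"travel": [0.8,0,0],"angular": [0,0,0]},{"travel": [0,0,0],"angular": [0,0,0]}]'

```text
t: 10.7
eef_pos: [0.6566, 0.0268, 0.0898]
ee_rot: [0.439, 0.555, -0.443, 0.551]
contact_force: [-1.3, -1.0, -1.6]
opening: 0.0003
```

```bash
python3 -c "
from h import *
go([.055,-.092,.083],-1)"
```

```text
t 10.7 rail pos mm [ 37.  -94.   89.8] F rail [-0.7   1.48 -1.58] open 0.00032338348431919456 tool axes in rail [[0.002, 0.009, -1.0], [0.003, -1.0, -0.009], [-1.0, -0.003, -0.002]]
travel units [ 0.23 -0.06 -0.6 ] turn units [ 0.03 -0.02  0.1 ]
```

play_rows --rows '[{"travel": [0.2,0,-0.3],"angular": [0,0,0.1]},{"travel": [0,0,-0.3],"angular": [0,0,0]},{"travel": [0,0,-0.3],"angular": [0,0,0]},{"travel": [0,0,-0.3],"angular": [0,0,0]},{"travel": [0,0,-0.3],"angular": [0,0,0]}]'

```text
t: 11.12
eef_pos: [0.6479, 0.0697, 0.0888]
ee_rot: [0.443, 0.55, -0.442, 0.553]
contact_force: [0.4, -0.8, 0.1]
opening: 0.0004
```

```bash
python3 -c "
from h import *
go([.124,-.092,.083],-1)"
```

```text
t 11.12 rail pos mm [ 80.8 -95.   88.8] F rail [-0.85 -0.18  0.15] open 0.00039734403627086646 tool axes in rail [[-0.002, -0.005, -1.0], [-0.003, -1.0, 0.005], [-1.0, 0.003, 0.002]]
travel units [ 0.19 -0.11 -1.44] turn units [-0.03  0.03 -0.06]
```

play_rows --rows '[{"travel": [0.1,-0.1,-0.3],"angular": [0,0,0]},{"travel": [0.1,0,-0.3],"angular": [0,0,0]},{"travel": [0.05,0,-0.25],"angular": [0,0,0]},{"travel": [0,0,-0.15],"angular": [0,0,0]}]'

```text
t: 11.45
eef_pos: [0.6388, 0.1052, 0.0843]
ee_rot: [0.444, 0.549, -0.439, 0.556]
contact_force: [0.2, -0.1, -0.8]
opening: -0.0001
```

```bash
python3 -c "
from h import *
go([.124,-.092,.083],-1)"
```

```text
t 11.45 rail pos mm [117.4 -93.9  84.3] F rail [-0.18 -0.18 -0.83] open -0.00010677343838536087 tool axes in rail [[-0.003, -0.011, -1.0], [0.001, -1.0, 0.011], [-1.0, -0.001, 0.003]]
travel units [ 0.04 -0.06 -0.22] turn units [ 0.01  0.03 -0.13]
```

play_rows --rows '[{"travel": [0,0,-0.12],"angular": [0,0,0]},{"travel": [0,0,-0.12],"angular": [0,0,0]}]'

```text
t: 11.62
eef_pos: [0.6366, 0.1132, 0.0837]
ee_rot: [0.443, 0.549, -0.439, 0.556]
contact_force: [3.1, -9.4, 1.1]
opening: -0.0
```

play_rows --rows '[{"travel": [0,0,-0.12],"angular": [0,0,0]}]'

```text
t: 11.7
eef_pos: [0.6367, 0.1132, 0.0837]
ee_rot: [0.442, 0.548, -0.44, 0.557]
contact_force: [2.0, -10.5, 2.9]
opening: 0.0001
```

play_rows --rows '[{"travel": [0,0,-0.12],"angular": [0,0,0]}]'

```text
t: 11.78
eef_pos: [0.6368, 0.1129, 0.0837]
ee_rot: [0.441, 0.546, -0.442, 0.558]
contact_force: [0.5, -5.7, 2.3]
opening: 0.0001
```

```bash
python3 -c "
from h import *
go([.124,-.092,.083],-1)"
```

```text
t 11.78 rail pos mm [125.4 -93.7  83.7] F rail [-5.65  0.76  2.32] open 9.545495862048945e-05 tool axes in rail [[-0.014, -0.01, -1.0], [-0.001, -1.0, 0.01], [-1.0, 0.001, 0.014]]
travel units [ 0.02 -0.06  0.05] turn units [-0.01  0.16 -0.11]
```

play_rows --rows '[{"travel": [0,0,0.3],"angular": [0,0.1,0]},{"travel": [0,0,0.5],"angular": [0,0,0]},{"travel": [0,0,0.3],"angular": [0,0,0]},{"travel": [0,0,0],"angular": [0,0,0]},{"travel": [-1,0,0],"angular": [0,0,0]},{"travel": [-1,0,0],"angular": [0,0,0]},{"travel": [-1,0,0],"angular": [0,0,0]},{"travel": [-1,0,0],"angular": [0,0,0]},{"travel": [0,0,0.5],"angular": [0,0,0]},{"travel": [0,0,0],"angular": [0,0,0]}]'

```text
t: 12.62
eef_pos: [0.6452, 0.0601, 0.2053]
ee_rot: [0.445, 0.551, -0.442, 0.551]
contact_force: [0.3, -0.5, -0.8]
opening: 0.0001
```

```bash
python3 -c "
from h import *
state();cap('scene','sc5');c=cap('wrist','w5')
a=cv2.imread('pics/sc5.png')[160:300,240:420]; cv2.imwrite('pics/z5.png',cv2.resize(a,None,fx=4,fy=4,interpolation=cv2.INTER_CUBIC))"
```

```text
t 12.62 rail pos mm [ 72.  -90.3 205.3] F rail [-0.55 -0.19 -0.82] open 7.168009197899857e-05 tool axes in rail [[0.002, -0.003, -1.0], [-0.007, -1.0, 0.003], [-1.0, 0.007, -0.002]]
```

View pics/z5.png

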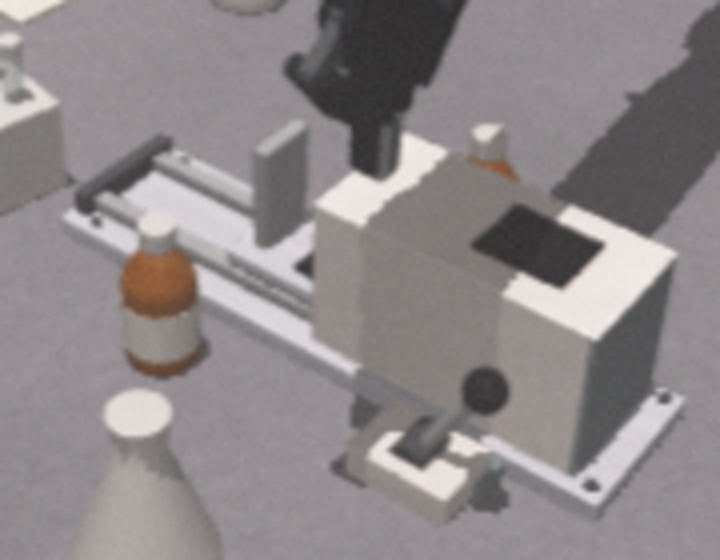

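View pics/w5.png

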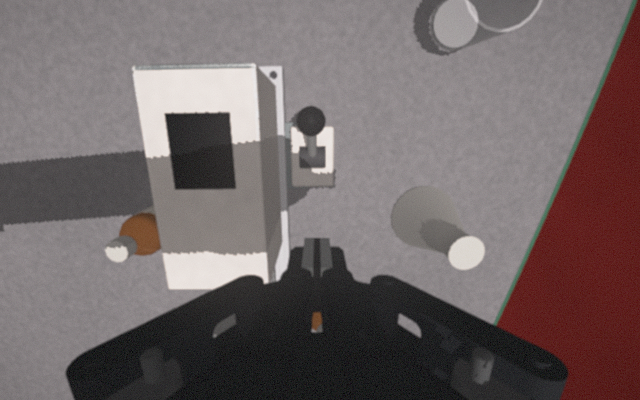

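```bash
python3 -c "
from h import *
c=dict(np.load('/tmp/w5.npz'));print(w2r(onz(c,311,121,.092)))
s=dict(np.load('/tmp/sc5.npz'))
print(w2r(onz(s,240+485/4-.375,160+391/4-.375,.092)),w2r(onz(s,240+280/4-.375,160+137/4-.375,.12)),w2r(onz(s,240+168/4-.375,160+84/4-.375,.12)))
"
```

```text
[ 0.14993167 -0.08747358  0.092     ]
[ 0.1496154  -0.08647165  0.092     ] [-0.0586119  -0.00221491  0.12      ] [-0.15242804 -0.00149516  0.12      ]
```

```bash
python3 -c "
from h import *
print(arm.finish_job())"
```

```text
the job is handed in; nothing more can be done
None
```

The carriage is resting against the hidden stop and the shutter lever is fully over. I handed the job in at about 12.7 s.

- **Carriage:** I pushed the post with closed fingers. It broke free after a reading of about 13 N along the rail. I then ran it on in small steps of about 2 mm until it met the stop. The reading there was about 9.8 N at the post, which leaves roughly 5 N on the stop. Total travel was about 93 mm by the arm and 94 mm by the scene camera after I backed off, so it did not spring back.
- **Lever:** I pushed the ball over to its end stop, where the force peaked at about 10 N. The wrist and scene cameras both put the ball at rail x = 150 mm. Fully over works out to about 148 mm, so it matches within calibration.
- **Other checks:** The gripper was clear of everything at hand-in, with force readings below 1 N. The bottles, flask and rack in the last pictures look unmoved. I did not measure their positions again.
- **Limits of these checks:** Force was read only at row and call ends, so brief peaks between readings are not known. The arm also drifted up to about 15 mm during one descent, away from any object, and I corrected it before touching the post.

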